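# Close up the egg drawer and the jam bin in the cold store

### The job

Close up the two cold-store containers using only your fingertips: push the green-fronted egg drawer all the way home into its white unit, and push the raised white lid of the orange jam bin down until it lies fully shut, in whichever order you like. Be gentle: let neither the drawer nor the lid slam, and do not pull or throw them wider open. Pick nothing up, and leave the milk jugs, the yellow-topped tub and the jar on top of the egg unit where they stand.

Things in the scene. Friction and masses are not known exactly. Their poses are not given: they have to be found in the camera images.
- egg_unit: White plastic drawer unit fixed to the table, 170 (x) x 180 (y) x 110 mm high; may stand left or right of the jam bin. Origin at the centre of its underside; its -x axis is the side from which the drawer comes out (roughly towards the robot), z up. A jar stands on the rear half of its top.
- drawer_front (a point): Centre of the outer (-x) face of the drawer's green front plate, 55 mm above the table. It moves with the drawer; axes are parallel to egg_unit's. The plate is flat, 180 mm wide (y), 96 mm high (from 7 to 103 mm above the table), 12 mm thick, with no projecting handle (the black strip near its top is only a mark). Eggs lie fixed in the drawer behind it. To close, push the face along egg_unit's +x.
- egg_drawer (a joint): How far the egg drawer is out, in m: 0 = fully home (the front plate against the unit, its outer face 97 mm in front of the unit's origin), 0.12 = end of travel; starts between 0.05 and 0.09. It slides with about 2 N of friction, stays where it is left, and has a hard stop at 0.
- jam_bin: Orange open bin fixed to the table, 170 (x) x 190 (y) x 100 mm high, jam jars fixed inside below the rim. Origin at the centre of its underside; +x axis towards its hinge side (away from the robot), z up.
- lid_hinge (a point): Middle of the lid's hinge line at the bin's rear (+x) rim, 100 mm above the table; the hinge line runs along jam_bin's y axis. Axes as jam_bin's.
- lid_edge (a point): Middle of the lid's free edge on its upper (outer) face, 174 mm from the hinge line measured along the lid. Moves with the lid: its own x axis points from the free edge to the hinge, its z axis out of the upper face. The lid is a flat white plate 174 x 196 x 8 mm (the upper face is 8 mm off the plane through the hinge), with a small 60 mm wide tab that sticks out 9 mm past the free edge.
- bin_lid (a joint): Lid angle in rad: 0 = shut, lying flat on the bin; grows as the lid opens upwards, its free edge rising and going back away from the robot; 1.5 = end of travel; starts between 0.6 and 1.0 (leaning over the bin). The hinge is stiff: the lid stays where it is left and needs about 1 to 4 N on its upper face near the free edge to go down; hard stop at 0.
- milk_a_mid (a point): Point on the axis of a white milk jug with a red cap, 120 mm above its foot; jug 105 mm across, 245 mm high, loose. Leave alone.
- milk_b_mid (a point): The same for the second milk jug, same size, loose. Leave alone.
- tub_mid (a point): Centre of a white tub with a yellow lid, 84 mm across, 85 mm high, loose, standing in front of the containers towards the robot. Leave alone.
- jar_mid (a point): Centre of a red jam jar with a black lid, 62 mm across, 85 mm high, loose, standing on the rear half of the egg unit's top. Leave alone.
Not all that is in view belongs to the job. What is shaped like the part that bears tub_mid but purple or turquoise is not meant.

How it is judged:
By the outcome, as a careful person would: the job done as asked, in the order asked, and still so for the second after the job is handed in, with the robot touching nothing.
It also fails if it takes over 51 s, if anything falls off the work surface, if the arm or the gripper's body presses on something with over 40 N, if the wrist force passes 120 N, or if a joint passes its speed limit or range.

### The arm

A 6-joint arm with a two-finger parallel gripper is mounted at the origin on the work surface. World frame = base frame: x ahead of the robot, y to its left, z up, the work surface at z = 0. Lengths are in mm, angles in rad, forces in N, time in s.
With the tool pointing down it reaches from about 275 to 1000 mm from the base axis. Payload 8.4 kg.
Tool frame: the origin (TCP) lies between the finger pads; the fingertips stand 22 mm ahead of it and the grasp point (between the pads) lies 3 mm ahead of it; z points along the fingers, y is the line along which they close (so a half turn about z gives the same grasp; the last joint's range is limited). The gripper opens to 85 mm and grips with 20 to 120 N. Pads are 22 mm wide; open, the fingers measure 114 mm over their backs; the gripper's body (76 mm by 85 mm) begins 54 mm behind the grasp point. The pads swing forward as they close: fully open they stand 13 mm farther back than shut.
Start: joints at [-1.128, 0.353, 1.633, -0, 1.155, -0.002], TCP at [268.922, -564.189, 253.281] pointing down, gripper open.
Joint ranges: [-2.63, 2.63], [-0.92, 2.1], [0.06, 2.66], [-1.3, 4.44], [0, 2.69], [-3.02, 3.02]. Speed limits (rad/s): [2.22, 2.22, 2.79, 3.14, 3.14, 3.14].

### API

Orientations are given as [roll, pitch, yaw] about the fixed x, y, z axes, in that order (R = Rz(yaw) Ry(pitch) Rx(roll)).
In Python, from rig import r, grab_frame gives the robot as it stands.
- The arm moves only by the shell command python3 -m inch 'ROWS' [FORCE]. ROWS is JSON, a list of rows, each a list of 7 numbers: the turn, a rotation vector about the tool's x, y, z as a fraction of full scale, then the shift along the tool's x, y, z as a fraction of full scale, then the closure, from 0 (fully open) to 1 (shut). In form: [[rx, ry, rz, dx, dy, dz, fingers], ...]. A call has 1 to 8 rows; each row shifts and turns the commanded pose from where the row before left it, along the tool's axes as they then stand; what a row does not reach is not made up. Full scale, the value 1, is 2.5 cm for a shift and pi rad for a turn. A row lasts 1/12 s, in which the tool goes at most 41.7 mm and 7.16 degrees, less where a joint would pass 70% of its speed; a pose out of reach is approached as far as the arm can. A call with a number of a shift or a turn outside -1 to 1 is refused whole. A call with a gripper value outside its range is refused whole. The fingers move at their own pace and stop on an object; FORCE is the grip in N (left out, the last holds). Time passes only in rows, so rows that do not move let the fingers close. It gives the time, the measured TCP pose, the force, the opening and the grip force at its end, in the units of the state.
- r.sense(): the state, without advancing time (a new reading comes with each control period).
- grab_frame(name): name is "scene" or "top"; returns a dict with "pixels" (480x640x3 uint8, red, green, blue), "z_map" (480x640 float32, mm along the optical axis (not along the pixel's ray), 0 where there is no reading), "vertical_fov" (degrees; the focal length in pixels is half the picture's height over the tangent of half this angle, whatever the lens; pixels are square), "cx", "cy" (the principal point, pixels), "cam_to_world" (4x4, takes a point from camera to world coordinates). Camera axes: x right, y down, z forward; pixel columns grow to the right and rows downward; lengths in mm; the calibration is good to about 2 mm. A picture is of the moment at which its call begins.
- r.sign_off(): hands the job in; it is judged then, once.
The state is a dict: "clock": time; "qpos": joint angles; "qvel": joint speeds; "joint_efforts": joint torques, N m; "eef_pos": TCP position; "tcp_rot": TCP orientation; "contact_force": force on the tool from outside, world axes, zero at the start; "wrist_torque": the same for the moment, N m; "opening": opening from 0.0 (shut) to 1.0 (fully open); "grasp_force": force on a finger pad.
Only numpy, scipy, OpenCV 4.12 (cv2) and the standard library are available. Lean on these libraries where they do the work, as an engineer would, in place of code of your own. Each camera call takes 0.05 s, during which the arm holds its last target. There are 200 camera calls.

## Working session

There is one attempt and no reset: what is moved stays moved. The work goes in short steps, Python scripts to look and compute and a shell command to move; the robot and the scene stay as the last step left them, time stands still between calls to the robot, and variables do not carry over. Pictures are saved under pics/ and viewed, at most 10 in all, crops included, and the job is handed in when it is done.

```bash
ls; mkdir -p pics; cat > h.py <<'E'
import numpy as np, cv2
from rig import r, grab_frame
def pts(f):
    H,W=f['z_map'].shape; F=H/2/np.tan(np.radians(f['vertical_fov'])/2)
    v,u=np.mgrid[:H,:W]; z=f['z_map']
    P=np.stack([(u-f['cx'])/F*z,(v-f['cy'])/F*z,z],-1)
    T=np.array(f['cam_to_world']); return P@T[:3,:3].T+T[:3,3]
E
python3 - <<'E'
from h import *
for n in('scene','top'):
    f=grab_frame(n); cv2.imwrite(f'pics/{n}0.png',f['pixels'][...,::-1]); np.save(f'pics/{n}0.npy',pts(f)); np.save(f'pics/{n}0z.npy',f['z_map'])
    print(n,np.round(f['cam_to_world'],2).tolist(),f['vertical_fov'])
print(r.sense())
E
```

```text
pics
scene [[-0.29, 0.63, -0.72, 1285.31], [0.96, 0.21, -0.2, 87.88], [0.02, -0.75, -0.66, 821.1], [0.0, 0.0, 0.0, 1.0]] 54.622012766593926
top [[-0.02, -1.0, 0.07, 458.23], [-1.0, 0.02, 0.03, -132.63], [-0.03, -0.07, -1.0, 1166.91], [0.0, 0.0, 0.0, 1.0]] 42.11498308453141
{'clock': 0.1, 'qpos': array([-1.12836946e+00,  3.53575127e-01,  1.63406125e+00,  1.00095810e-05,
        1.15519155e+00, -2.42444510e-03]), 'qvel': array([ 0.00039003, -0.00086596, -0.00149249,  0.00056161,  0.00061125,
        0.00014664]), 'joint_efforts': array([-1.01487406e-04, -6.06355190e+01, -3.42822075e+01, -1.95119031e-05,
        3.90992907e-03, -8.61678132e-06]), 'eef_pos': array([ 268.77074956, -563.8172817 ,  252.63844962]), 'tcp_rot': array([-3.14035741e+00, -1.21472912e-05,  4.44847256e-01]), 'contact_force': array([ 0.17087766,  0.171875  , -0.63442169]), 'wrist_torque': array([-0.07980672, -0.01922105,  0.04615737]), 'grasp_force': 0.0, 'opening': 1.0013641181422617}
```

View pics/scene0.png

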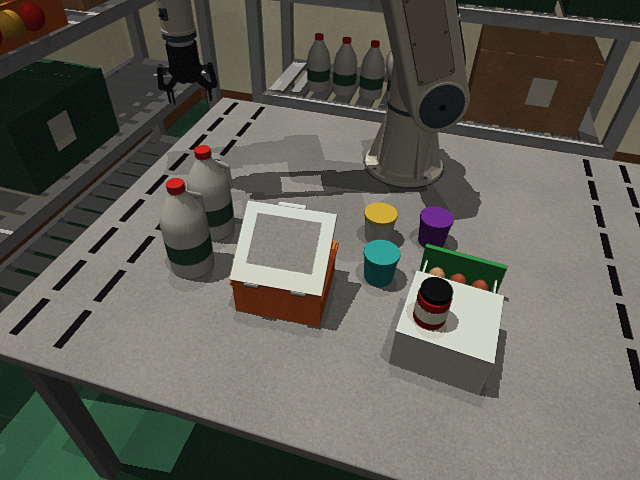

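View pics/top0.png

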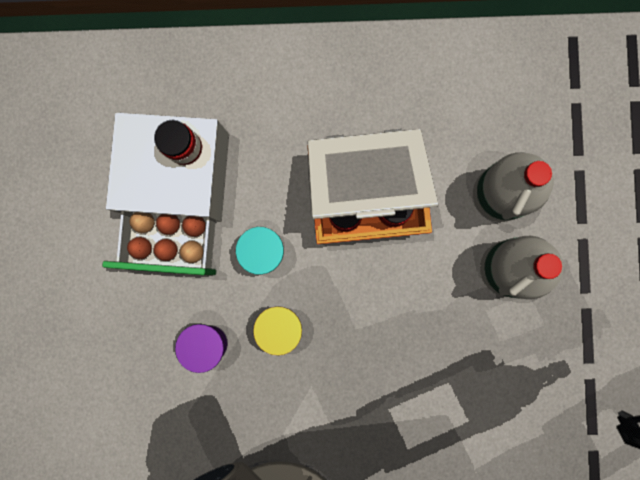

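The scene shows the egg unit with its green front (top view, about 160,268) and the jar on it at (175,140). The bin lid is at (372,175) with its tab at (378,214), and the jugs are at (517,185) and (527,268). There are three tub shapes: yellow (278,331), purple (200,348) and turquoise (260,250). The yellow one is the named tub, but all three stay put.

```bash
python3 - <<'E'
from h import *
im=cv2.imread('pics/top0.png'); hsv=cv2.cvtColor(im,cv2.COLOR_BGR2HSV); P=np.load('pics/top0.npy')
def rep(n,m,box):
    u0,v0,u1,v1=box; k=np.zeros(m.shape,bool);k[v0:v1,u0:u1]=1;m=m&k
    q=P[m]; print(n,len(q),'lo',np.percentile(q,2,axis=0).round(),'hi',np.percentile(q,98,axis=0).round(),'med',np.median(q,axis=0).round())
    (c,s,a)=cv2.minAreaRect(q[:,:2].astype(np.float32)); print('   rect',np.round(c),np.round(s),round(a,1)); return q
H,S,V=cv2.split(hsv)
g=rep('green',(H>40)&(H<80)&(S>120)&(V>50),(95,255,225,285))
q=g[g[:,2]>90]; p=np.polyfit(q[:,1],q[:,0],1); print('front slope dx/dy',p, 'yaw',-np.arctan(p[0]), 'y range',q[:,1].min(),q[:,1].max(),'xmin/max',q[:,0].min(),q[:,0].max())
rep('unit top',(P[...,2]>100)&(P[...,2]<118)&(S<40),(95,105,225,220))
rep('yellow',(H>20)&(H<35)&(S>120),(240,300,310,360))
rep('purple',(H>125)&(H<160)&(S>100),(160,310,240,380))
rep('turq',(H>80)&(H<100)&(S>100),(225,215,295,285))
o=rep('orange',(H>5)&(H<20)&(S>180)&(P[...,2]>90)&(P[...,2]<110),(300,200,440,250))
jar=rep('jar',(P[...,2]>180),(140,100,225,180))
rep('jugs',(P[...,2]>150),(470,130,580,310))
l=rep('lid',(P[...,2]>112)&(S<60),(295,115,445,225))
A=np.c_[l[:,:2],np.ones(len(l))]
for _ in range(5):
    c=np.linalg.lstsq(A,l[:,2],rcond=None)[0]; k=abs(A@c-l[:,2])<4; A,l=A[k],l[k]
s=np.hypot(*c[:2]); print('lid plane',c,'angle',np.arctan(s),'yaw',np.arctan2(-c[1],-c[0]))
d=-c[:2]/s; e=l[:,:2]@d; print('lid points lo/hi along hinge dir',e.min(),e.max(),'z',l[:,2].min(),l[:,2].max())
t=l[l[:,2]>l[:,2].max()-25]; print('edge mean',t.mean(0), 'y',t[:,1].min(),t[:,1].max())
E
```

```text
green 647 lo [469. 113.  97.] hi [492. 285. 107.] med [481. 198. 103.]
   rect [471.  78.] [423.  12.] 85.0
front slope dx/dy [9.02266258e-02 4.63005849e+02] yaw -0.08998297453709313 y range -132.6299807342846 288.9195882098811 xmin/max 458.23485051580326 492.9474755263317
unit top 8495 lo [577.  95. 106.] hi [743. 272. 114.] med [646. 198. 110.]
   rect [661. 185.] [182. 171.] 84.5
yellow 1868 lo [331. -48.  80.] hi [407.  29.  89.] med [369.  -9.  85.]
   rect [381. -52.] [ 90. 204.] 20.1
purple 1928 lo [305.  89.  38.] hi [379. 164.  89.] med [343. 125.  85.]
   rect [374.  12.] [ 82. 324.] 15.9
turq 1788 lo [470. -18.  80.] hi [545.  58.  89.] med [508.  20.  85.]
   rect [505. -30.] [211.  82.] 87.0
orange 288 lo [ 519. -274.   91.] hi [570. -79. 102.] med [ 530. -133.   94.]
   rect [ 545. -177.] [ 42. 197.] 3.8
jar 1119 lo [ 458. -133.  182.] hi [ 712.  168. 1167.] med [685. 140. 195.]
   rect [593.   9.] [386.  58.] 55.0
jugs 6138 lo [ 427. -457.  153.] hi [ 642. -373.  247.] med [ 510. -408.  192.]
   rect [ 550. -314.] [335. 230.] 82.3
lid 9228 lo [ 554. -266.  114.] hi [693. -79. 208.] med [ 619. -172.  167.]
   rect [ 581. -176.] [239. 196.] 4.4
lid plane [-8.65705609e-01 -3.68043379e-02  6.97928271e+02] angle 0.7139884306854769 yaw 0.04248810219145373
lid points lo/hi along hinge dir 599.8036094009651 651.6992677035172 z 132.19738179828846 179.92277520387222
edge mean [ 625.92937255 -200.74589171  163.56253896] y -270.7058386719877 -75.30901337630718
```

```bash
python3 - <<'E'
from h import *
im=cv2.imread('pics/top0.png'); hsv=cv2.cvtColor(im,cv2.COLOR_BGR2HSV); P=np.load('pics/top0.npy');Z=np.load('pics/top0z.npy')
S=hsv[...,1];H=hsv[...,0]; V=Z>0
k=np.zeros(V.shape,bool);k[125:225,300:440]=1
m=k&V&(P[...,2]>104)&(P[...,2]<225)&(S<70)
l=P[m]
rng=np.random.default_rng(0);best=0
for _ in range(500):
    a=l[rng.choice(len(l),3,False)]; n=np.cross(a[1]-a[0],a[2]-a[0]); L=np.linalg.norm(n)
    if L<2000: continue
    n/=L; i=abs((l-a[0])@n)<3
    if i.sum()>best: best=i.sum();I=i
q=l[I]; c0=q.mean(0); n=np.linalg.svd(q-c0,full_matrices=False)[2][2]; n*=np.sign(n[2])
print(len(l),best,'n',n,'angle',np.arccos(n[2]),'yaw',np.arctan2(n[1],n[0]))
yaw=np.arctan2(n[1],n[0]); ex=np.array([np.cos(yaw),np.sin(yaw),0]); ey=np.array([-ex[1],ex[0],0]); al=np.cross(ey,n)
u=(q-c0)@al; w=(q-c0)@ey
print('u',np.percentile(u,[0.5,3,97,99.5]),'w',np.percentile(w,[1,99]),'c0',c0)
for uu in np.percentile(u,[1,99]): print('edge',c0+al*uu+ey*np.mean(np.percentile(w,[1,99])))
o=P[V&(H>5)&(H<20)&(S>150)&(P[...,2]>95)&(P[...,2]<106)&(np.indices(V.shape)[0]>225)&(np.indices(V.shape)[1]>300)&(np.indices(V.shape)[1]<445)]
p=np.polyfit(o[:,1],o[:,0],1);print('rim',len(o),p,'x at -175',np.polyval(p,-175),o.min(0),o.max(0))
E
python3 -m inch '[[0,0,0,0,0,-1,1],[0,0,0,0,0,-1,1],[0,0,0,0,0,-1,1],[0,0,0,0,0,-1,1],[0,0,0,0,0,-1,1],[0,0,0.04,0,0,-1,1]]'
```

```text
9620 9162 n [0.57147202 0.04281269 0.819504  ] angle 0.6102513579304527 yaw 0.07477682241529293
u [-86.94933609 -78.93312835  88.6067563   95.30133525] w [-95.48172913  95.77583126] c0 [ 625.84256273 -172.23477519  161.22510965]
edge [ 556.63999786 -177.27172656  209.74589205]
edge [ 702.11586702 -166.37318241  107.73054446]
rim 493 [-4.54980703e-02  5.23870698e+02] x at -175 531.8328598044512 [ 519.00813535 -274.13345396   95.01520286] [546.35115511 -78.74422789 105.94523536]
clock: 0.6
eef_pos: [268.8, -563.9, 404.1]
tcp_rot: [-3.141, 0.0, 0.322]
contact_force: [1.3, -0.8, 0.1]
opening: 0.14
grasp_force: 0.0
```

```bash
python3 -m inch '[[0,0,0.04,0,0,-0.2,1],[0,0,0.039,0,0,0,1],[0,0,0,0.89,-0.97,0,1],[0,0,0,0.89,-0.97,0,1],[0,0,0,0.89,-0.97,0,1],[0,0,0,0.89,-0.97,0,1],[0,0,0,0.89,-0.97,0,1],[0,0,0,0.89,-0.97,0,1]]'
python3 -m inch '[[0,0,0,0.89,-0.97,0,1],[0,0,0,0.89,-0.97,0,1],[0,0,0,0.89,-0.97,0,1],[0,0,0,0.89,-0.97,0,1],[0,0,0,0.89,-0.97,0,1],[0,0,0,0.89,-0.97,0,1],[0,0,0,0.89,-0.97,0,1],[0,0,0,0,0,0,1]]'
```

```text
clock: 1.27
eef_pos: [392.1, -408.0, 407.9]
tcp_rot: [-3.141, 0.0, 0.072]
contact_force: [-0.1, -0.4, 0.7]
opening: -0.003
grasp_force: 0.0
clock: 1.93
eef_pos: [537.3, -224.7, 407.7]
tcp_rot: [-3.139, -0.001, 0.076]
contact_force: [0.2, 0.4, 0.3]
opening: 0.003
grasp_force: 0.0
```

```bash
python3 -m inch '[[0,0,0,0.83,-0.91,0,1],[0,0,0,0.83,-0.91,0,1],[0,0,0,0,0,1,1],[0,0,0,0,0,1,1],[0,0,0,0,0,1,1],[0,0,0,0,0,1,1],[0,0,0,0,0,1,1],[0,0,0,0,0,0.8,1]]'
python3 -m inch '[[0,0,0,0,0,0.2,1],[0,0,0,0,0,0,1]]'
python3 - <<'E'
from h import *
f=grab_frame('scene'); cv2.imwrite('pics/scene1.png',cv2.resize(f['pixels'][130:350,180:460,::-1],None,fx=2.5,fy=2.5))
E
```

```text
clock: 2.6
eef_pos: [571.7, -180.5, 261.0]
tcp_rot: [-3.141, 0.002, 0.072]
contact_force: [-0.4, 0.1, -0.4]
opening: -0.001
grasp_force: 0.0
clock: 2.77
eef_pos: [571.7, -180.4, 256.6]
tcp_rot: [-3.14, 0.003, 0.072]
contact_force: [0.1, -0.8, 1.3]
opening: -0.001
grasp_force: 0.0
```

View pics/scene1.png

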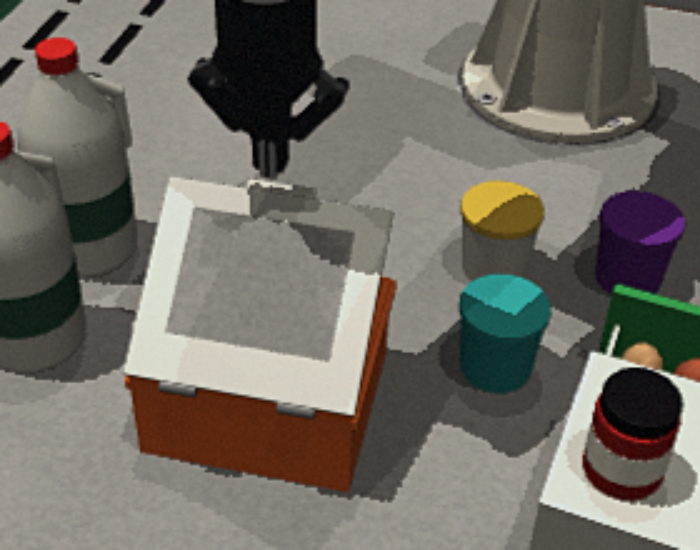

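```bash
python3 -m inch '[[0,0,0,0.16,0,0.2,1],[0,0,0,0,0,0.2,1],[0,0,0,0,0,0.16,1],[0,0,0,0,0,0.16,1],[0,0,0,0,0,0.16,1],[0,0,0,0,0,0.12,1],[0,0,0,0,0,0.12,1],[0,0,0,0,0,0.12,1]]'
python3 -m inch '[[0,0,0,0,0,0.12,1],[0,0,0,0,0,0.12,1],[0,0,0,0,0,0.12,1]]'
```

```text
clock: 3.48
eef_pos: [576.7, -180.2, 227.0]
tcp_rot: [-3.142, -0.0, 0.072]
contact_force: [-0.4, 0.8, 0.3]
opening: 0.002
grasp_force: 0.0
clock: 3.73
eef_pos: [576.9, -180.3, 218.2]
tcp_rot: [3.141, -0.0, 0.072]
contact_force: [0.3, 0.2, 2.0]
opening: -0.0
grasp_force: 0.8
```

```bash
python3 -m inch '[[0,0,0,-0.06,0,0.14,1],[0,0,0,-0.08,0,0.14,1],[0,0,0,-0.09,0,0.14,1],[0,0,0,-0.09,0,0.14,1],[0,0,0,-0.09,0,0.14,1],[0,0,0,-0.08,0,0.14,1],[0,0,0,-0.08,0,0.14,1],[0,0,0,-0.08,0,0.14,1]]'
python3 -m inch '[[0,0,0,-0.07,0,0.14,1],[0,0,0,-0.07,0,0.14,1],[0,0,0,-0.07,0,0.14,1],[0,0,0,-0.06,0,0.14,1]]'
```

```text
clock: 4.4
eef_pos: [560.4, -181.4, 190.0]
tcp_rot: [-3.142, -0.0, 0.072]
contact_force: [1.4, 0.8, 2.0]
opening: 0.001
grasp_force: 0.7
clock: 4.73
eef_pos: [553.6, -181.8, 175.9]
tcp_rot: [-3.142, 0.0, 0.072]
contact_force: [1.5, 0.5, 1.1]
opening: 0.0
grasp_force: 0.6
```

```bash
python3 -m inch '[[0,0,0,-0.05,0,0.12,1],[0,0,0,-0.04,0,0.12,1],[0,0,0,-0.04,0,0.12,1],[0,0,0,-0.04,0,0.12,1],[0,0,0,-0.03,0,0.12,1],[0,0,0,-0.03,0,0.12,1],[0,0,0,-0.02,0,0.12,1],[0,0,0,-0.02,0,0.12,1]]'
python3 -m inch '[[0,0,0,-0.01,0,0.1,1],[0,0,0,-0.01,0,0.1,1],[0,0,0,-0.01,0,0.08,1],[0,0,0,0,0,0.08,1],[0,0,0,0,0,0.06,1],[0,0,0,0,0,0.06,1]]'
```

```text
clock: 5.4
eef_pos: [546.8, -182.4, 151.9]
tcp_rot: [-3.142, 0.0, 0.072]
contact_force: [-0.1, -0.7, 0.6]
opening: -0.002
grasp_force: 0.6
clock: 5.9
eef_pos: [546.3, -182.4, 140.1]
tcp_rot: [-3.141, 0.0, 0.072]
contact_force: [-0.8, -0.0, 0.9]
opening: -0.001
grasp_force: 0.6
```

Tips at 118 mm, about 10 mm to go. I'll go slower here.

```bash
python3 -m inch '[[0,0,0,0,0,0.06,1],[0,0,0,0,0,0.06,1],[0,0,0,0,0,0.05,1],[0,0,0,0,0,0.04,1],[0,0,0,0,0,0.04,1]]'
python3 -m inch '[[0,0,0,0,0,0.04,1],[0,0,0,0,0,0.04,1]]'
python3 -m inch '[[0,0,0,0,0,0.03,1],[0,0,0,0,0,0.03,1]]'
```

```text
clock: 6.32
eef_pos: [546.3, -182.4, 133.9]
tcp_rot: [-3.142, -0.0, 0.072]
contact_force: [-1.3, 0.4, 1.6]
opening: 0.004
grasp_force: 0.6
clock: 6.48
eef_pos: [546.3, -182.4, 132.0]
tcp_rot: [3.142, -0.0, 0.072]
contact_force: [-0.5, 0.2, 0.7]
opening: -0.001
grasp_force: 0.6
clock: 6.65
eef_pos: [546.3, -182.4, 130.4]
tcp_rot: [-3.142, 0.0, 0.072]
contact_force: [-0.8, 0.2, 0.9]
opening: 0.001
grasp_force: 0.6
```

```bash
python3 -m inch '[[0,0,0,0,0,0.03,1],[0,0,0,0,0,0.02,1],[0,0,0,0,0,0,1]]'
python3 -m inch '[[0,0,0,0,0,0.02,1],[0,0,0,0,0,0.02,1],[0,0,0,0,0,0,1]]'
python3 -m inch '[[0,0,0,0,0,0.02,1],[0,0,0,0,0,0.02,1],[0,0,0,0,0,0,1]]'
```

```text
clock: 6.9
eef_pos: [546.3, -182.4, 130.0]
tcp_rot: [3.142, -0.0, 0.072]
contact_force: [-4.5, 0.9, 9.7]
opening: -0.0
grasp_force: 4.7
clock: 7.15
eef_pos: [546.4, -182.4, 129.9]
tcp_rot: [3.141, -0.0, 0.072]
contact_force: [-6.3, 2.5, 20.0]
opening: -0.003
grasp_force: 9.5
clock: 7.4
eef_pos: [546.4, -182.5, 129.8]
tcp_rot: [3.141, -0.0, 0.072]
contact_force: [-9.9, 2.5, 29.3]
opening: 0.002
grasp_force: 14.3
```

```bash
python3 -m inch '[[0,0,0,0,0,-0.1,1],[0,0,0,0,0,-0.3,1],[0,0,0,0,0,-1,1],[0,0,0,0,0,-1,1],[0,0,0,0,0,-1,1],[0,0,0.0397,0,0,-1,1],[0,0,0.012,0,0,0,1]]'
python3 -m inch '[[0,0,0,-0.35,-0.94,0,1],[0,0,0,-0.35,-0.94,0,1],[0,0,0,-0.35,-0.94,0,1],[0,0,0,-0.35,-0.94,0,1],[0,0,0,-0.35,-0.94,0,1],[0,0,0,-0.35,-0.94,0,1],[0,0,0,-0.35,-0.94,0,1],[0,0,0,-0.35,-0.94,0,1]]'
python3 -m inch '[[0,0,0,-0.35,-0.94,0,1],[0,0,0,-0.35,-0.94,0,1],[0,0,0,-0.35,-0.94,0,1],[0,0,0,-0.35,-0.94,0,1],[0,0,0,-0.35,-0.94,0,1],[0,0,0,-0.35,-0.94,0,1],[0,0,0,-0.35,-0.94,0,1],[0,0,0,-0.35,-0.94,0,1]]'
python3 -m inch '[[0,0,0,0,0,0,1]]'
python3 - <<'E'
from h import *
f=grab_frame('scene'); cv2.imwrite('pics/scene2.png',f['pixels'][...,::-1])
E
```

```text
clock: 7.98
eef_pos: [548.9, -183.2, 242.6]
tcp_rot: [3.14, -0.007, -0.097]
contact_force: [0.4, -0.8, 0.5]
opening: -0.001
grasp_force: 0.0
clock: 8.65
eef_pos: [493.2, 12.2, 237.6]
tcp_rot: [-3.141, -0.001, -0.09]
contact_force: [0.3, 0.8, 0.9]
opening: -0.002
grasp_force: 0.0
clock: 9.32
eef_pos: [440.4, 205.9, 237.6]
tcp_rot: [-3.141, -0.0, -0.09]
contact_force: [1.1, -0.3, 0.4]
opening: 0.001
grasp_force: 0.0
clock: 9.4
eef_pos: [440.1, 207.9, 237.6]
tcp_rot: [-3.14, -0.0, -0.088]
contact_force: [-1.1, 1.3, 0.6]
opening: -0.0
grasp_force: 0.0
```

View pics/scene2.png

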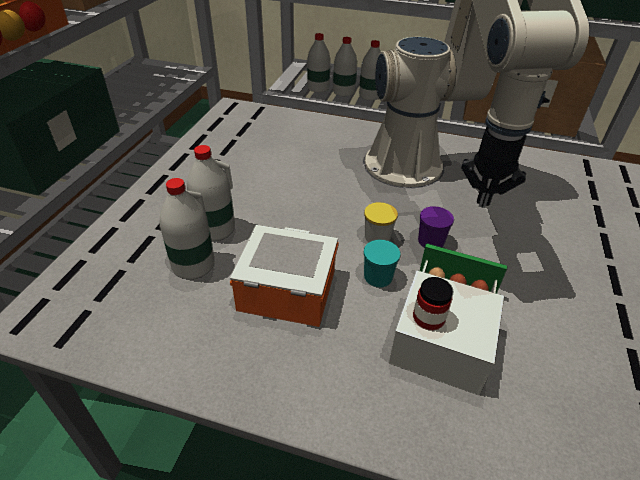

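The lid (285,255) lies flat on the bin, nothing else moved, and the closed fingers are above and in front of the green plate. Next: descend and push.

```bash
python3 -m inch '[[0,0,0,0,0.16,1,1],[0,0,0,0,0,1,1],[0,0,0,0,0,1,1],[0,0,0,0,0,1,1],[0,0,0,0,0,1,1],[0,0,0,0,0,1,1],[0,0,0,0,0,0.4,1],[0,0,0,0,0,0,1]]'
python3 -m inch '[[0,0,0,0.2,0,0,1],[0,0,0,0.2,0,0,1],[0,0,0,0.12,0,0,1],[0,0,0,0.12,0,0,1],[0,0,0,0.1,0,0,1],[0,0,0,0.1,0,0,1]]'
python3 -m inch '[[0,0,0,0.1,0,0,1],[0,0,0,0.1,0,0,1],[0,0,0,0.1,0,0,1],[0,0,0,0.1,0,0,1]]'
```

```text
clock: 10.12
eef_pos: [439.2, 199.5, 75.5]
tcp_rot: [3.139, 0.004, -0.091]
contact_force: [-0.4, -0.7, -0.7]
opening: 0.003
grasp_force: 0.0
clock: 10.62
eef_pos: [461.9, 198.9, 77.9]
tcp_rot: [-3.141, -0.001, -0.09]
contact_force: [-2.0, 0.9, 1.6]
opening: 0.001
grasp_force: 0.0
clock: 10.95
eef_pos: [471.2, 197.8, 77.2]
tcp_rot: [3.141, 0.001, -0.09]
contact_force: [-2.0, 0.1, -0.3]
opening: -0.003
grasp_force: 0.0
```

```bash
python3 -m inch '[[0,0,0,0.12,0,0,1],[0,0,0,0.13,0,0,1],[0,0,0,0.14,0,0,1],[0,0,0,0.14,0,0,1],[0,0,0,0.14,0,0,1],[0,0,0,0.14,0,0,1],[0,0,0,0.14,0,0,1],[0,0,0,0.14,0,0,1]]'
python3 -m inch '[[0,0,0,0.14,0,0,1],[0,0,0,0.14,0,0,1],[0,0,0,0.14,0,0,1],[0,0,0,0.14,0,0,1],[0,0,0,0.13,0,0,1],[0,0,0,0.12,0,0,1],[0,0,0,0.1,0,0,1],[0,0,0,0.1,0,0,1]]'
python3 -m inch '[[0,0,0,0.08,0,0,1],[0,0,0,0.08,0,0,1],[0,0,0,0.06,0,0,1],[0,0,0,0.06,0,0,1]]'
```

```text
clock: 11.62
eef_pos: [498.7, 195.4, 77.2]
tcp_rot: [3.142, 0.0, -0.09]
contact_force: [-3.1, -0.6, 0.0]
opening: 0.001
grasp_force: 0.0
clock: 12.28
eef_pos: [523.8, 193.2, 77.3]
tcp_rot: [-3.142, -0.0, -0.09]
contact_force: [-2.4, 0.6, -0.7]
opening: -0.004
grasp_force: 0.0
clock: 12.62
eef_pos: [530.7, 192.5, 77.3]
tcp_rot: [-3.142, -0.0, -0.09]
contact_force: [-2.0, -0.1, -0.6]
opening: -0.001
grasp_force: 0.0
```

```bash
python3 -m inch '[[0,0,0,0.06,0,0,1],[0,0,0,0.06,0,0,1],[0,0,0,0.06,0,0,1],[0,0,0,0.06,0,0,1],[0,0,0,0.05,0,0,1],[0,0,0,0.05,0,0,1],[0,0,0,0.05,0,0,1],[0,0,0,0.04,0,0,1]]'
python3 -m inch '[[0,0,0,0.04,0,0,1],[0,0,0,0.04,0,0,1],[0,0,0,0.04,0,0,1],[0,0,0,0.04,0,0,1]]'
python3 -m inch '[[0,0,0,0.04,0,0,1],[0,0,0,0.04,0,0,1]]'
```

```text
clock: 13.28
eef_pos: [541.4, 191.6, 77.3]
tcp_rot: [-3.142, -0.0, -0.09]
contact_force: [-2.0, -0.3, 1.2]
opening: -0.001
grasp_force: 0.0
clock: 13.62
eef_pos: [545.3, 191.2, 77.3]
tcp_rot: [-3.142, 0.0, -0.09]
contact_force: [-0.6, -1.2, 1.1]
opening: -0.003
grasp_force: 0.0
clock: 13.78
eef_pos: [547.3, 191.0, 77.3]
tcp_rot: [-3.142, 0.0, -0.09]
contact_force: [-1.9, -0.9, 0.0]
opening: -0.002
grasp_force: 0.0
```

```bash
python3 -m inch '[[0,0,0,0.04,0,0,1],[0,0,0,0.04,0,0,1],[0,0,0,0.04,0,0,1]]'
python3 -m inch '[[0,0,0,0.04,0,0,1],[0,0,0,0.04,0,0,1]]'
python3 -m inch '[[0,0,0,0.04,0,0,1],[0,0,0,0.03,0,0,1]]'
```

```text
clock: 14.03
eef_pos: [549.9, 190.7, 77.2]
tcp_rot: [3.141, 0.001, -0.09]
contact_force: [-7.4, 1.5, 2.1]
opening: -0.002
grasp_force: 0.0
clock: 14.2
eef_pos: [549.8, 190.4, 76.8]
tcp_rot: [3.141, 0.005, -0.091]
contact_force: [-14.7, 1.9, 6.4]
opening: 0.002
grasp_force: 0.0
clock: 14.37
eef_pos: [549.7, 190.1, 76.3]
tcp_rot: [3.139, 0.008, -0.091]
contact_force: [-19.0, 2.2, 5.7]
opening: 0.002
grasp_force: 0.0
```

Hit the stop. Retract backwards and check.

```bash
python3 -m inch '[[0,0,0,-0.1,0,0,1],[0,0,0,-0.3,0,0,1],[0,0,0,-0.7,0,0,1],[0,0,0,-0.7,0,0,1],[0,0,0,0,0,-1,1],[0,0,0,0,0,-1,1],[0,0,0,0,0,-1,1],[0,0,0,0,0,-1,1]]'
python3 -m inch '[[0,0,0,0,0,-1,1],[0,0,0,-1,0,-1,1],[0,0,0,-1,0,0,1],[0,0,0,-1,0,0,1],[0,0,0,0,0,0,1],[0,0,0,0,0,0,1]]'
python3 - <<'E'
from h import *
im=[grab_frame(n)['pixels'][...,::-1] for n in('scene','top')]
cv2.imwrite('pics/end.png',np.vstack([im[0][180:400,100:540],im[1][90:390,90:530]]))
E
```

```text
clock: 15.03
eef_pos: [509.3, 194.7, 178.7]
tcp_rot: [-3.141, -0.001, -0.09]
contact_force: [0.4, -0.1, 0.8]
opening: 0.005
grasp_force: 0.0
clock: 15.53
eef_pos: [434.0, 201.5, 227.9]
tcp_rot: [-3.141, -0.002, -0.089]
contact_force: [0.2, 0.8, 0.2]
opening: 0.003
grasp_force: 0.0
```

View pics/end.png

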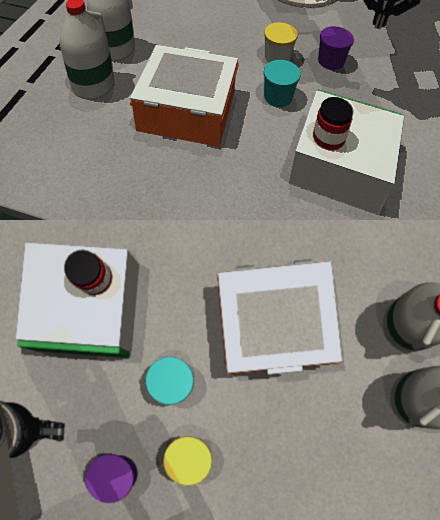

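The green plate sits flush against the unit (crop 75,350), the lid lies flat (280,318), and the tubs, jar and jugs are where they were. The gripper is clear.

```bash
python3 -c "
from rig import r
print(r.sign_off())"
```

```text
the job is handed in; nothing more can be done
None
```

The jam bin lid and the egg drawer are both pushed shut against their stops, slowly and with no slam seen; the last pictures show the jugs, tubs and jar where they stood, and the job was handed in at about 16 s.

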